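# Refit the gas ring's knob and hold it pushed in

### The arm

A 6-joint arm with a two-finger parallel gripper is mounted at the origin on a cart in front of the work surface, level with it; the furniture and walls round the work are solid. World frame = base frame: x ahead of the robot, y to its left, z up, the work surface at z = 0. Lengths are in m, angles in rad, forces in N, time in s.
With the tool pointing down it reaches from about 0.325 to 0.875 m from the base axis. Payload 4.4 kg.
Tool frame: the origin (TCP) lies midway between the tips of the shut fingers; the grasp point (between the pads) lies ctrl.grip_depth behind it (ctrl.grip_depth is the distance from the TCP to the grasp point, in m); z points along the fingers, y is the line along which they close (so a half turn about z gives the same grasp; the last joint's range is limited). The gripper opens to 85 mm and grips with 20 to 120 N. Pads are 22 mm wide; open, the fingers measure 114 mm over their backs; the gripper's body (76 mm by 85 mm) begins 54 mm behind the grasp point. The pads swing forward as they close: fully open they stand 13 mm farther back than shut.
Start: joints at [0.995, 0.207, 1.542, -0, 1.393, -0.15], TCP at [0.238, 0.524, 0.231] pointing down, gripper open.
Joint ranges: [-2.73, 2.73], [-0.86, 2.22], [0.23, 2.46], [-1.11, 4.25], [0.08, 2.63], [-2.82, 2.82]. Speed limits (rad/s): [2.79, 2.79, 3.14, 3.14, 3.14, 3.14].

### API

Orientations are given as a rotation vector (axis times angle).
In Python, from bench import ctrl, hand, optics, job gives the robot as it stands. Calls block until the motion is done:
- ctrl.move_ptp(position, orientation): joint-space move of the TCP to a pose.
- ctrl.move_l(position, ori=None, rate=0.15): straight line of the TCP; ori=None keeps the orientation; rate is the mean speed in m/s.
- ctrl.movej(angles): joint-space move.
- hand.command_gripper(opening, grasp_force=None): opening from 0.0 (shut) to 1.0 (fully open); grasp_force is the grip in N (None keeps the last); returns when the fingers have stopped.
- ctrl.dwell(seconds).
- ctrl.solve_ik(position, orientation): joint angles nearest the present ones, or None.
- ctrl.get_state(): the state.
- optics.camera(name): name is "scene" or "top" or "wrist"; returns (picture, depth): 480x640x3 uint8, red, green, blue; 480x640 float32, m along the optical axis (not along the pixel's ray), 0 where there is no reading.
- optics.camera_info(name): a dict with "fx", "fy", "cx", "cy" (pixels), "cam_to_world" (4x4, takes a point from camera to world coordinates); the wrist camera has in their place "T_tool_cam" (4x4, takes a point from camera to tool coordinates, whose origin is the TCP and whose axes are the flange's). Camera axes: x right, y down, z forward; pixel columns grow to the right and rows downward; lengths in m; the calibration is good to about 2 mm. A picture is of the moment at which its call begins: read the wrist's pose just before it. camera_info takes no time and is no camera call.
A pose or a line that the arm cannot do raises ctrl.PlanningError and nothing moves.
- job.sign_off(): hands the job in; it is judged then, once.
The state is a dict: "clock": time; "joint_positions": joint angles; "joint_vel": joint speeds; "joint_efforts": joint torques, N m; "tcp_pos": TCP position; "ee_rot": TCP orientation; "wrist_force": force on the tool from outside, world axes, zero at the start; "moment": the same for the moment, N m; "grip_width": opening from 0.0 (shut) to 1.0 (fully open); "grip_force": force on a finger pad.
Only numpy, scipy, OpenCV 4.12 (cv2) and the standard library are available. Lean on these libraries where they do the work, as an engineer would, in place of code of your own. Each camera call takes 0.05 s, during which the arm holds its last target. There are 200 camera calls.

### The job

The control knob has come off the small table-top gas ring: pick it up, turn it so that its flat-sided bore matches the flat on the bare control spindle, and push it fully onto the spindle. Then keep the knob pressed all the way in against the valve spring, as one does while lighting the ring, and finish like that, still holding it pressed in. Leave the other things on the worktop where they are.

Things in the scene. Friction and masses are not known exactly. Their poses are not given: they have to be found in the camera images.
- knob: Loose white control knob, about 50 g, lying upright, 42 mm high. Round skirt 44 mm wide, 20 mm high; on it a bar grip 38 mm long (knob's x), 14 mm thick (y), from 20 to 42 mm above the foot, with flat sides to pinch. A narrow black rib on top and down one end of the bar marks the +x end. Origin: centre of the underside, z up.
- knob_bore (a point): Closed inner end of the knob's bore, on the axis, 18 mm above its underside; axes as the knob's. The bore opens downwards: a D 16 mm in diameter, its flat 4 mm from the axis on the +x side (below the black rib), 18 mm deep, mouth widened by a 2.5 mm chamfer. It meets the spindle tip when the knob is fully on.
- spindle_tip (a point): Centre of the top of the gas ring's bare upright metal spindle, 26 mm above the deck when out. A D 14 mm in diameter, its flat 3 mm from the axis on this point's +x side, which faces the robot more or less; z up; top edge chamfered. Matched when knob x and this x point the same way (0.1 rad off still enters). Stiff to turn (0.3 N m).
- spindle (a joint): How far the spindle is pressed down into the gas ring, m: 0 = out, 0.005 = fully in (hard stop). It springs back; the push starts to move it at 3 N and it is fully in at 8 N.
- hob: Fixed table-top gas ring, low steel case 140 mm (x) by 230 mm (y), flat deck 58 mm above the worktop. Origin on the worktop under its middle. The burner is centred at y = -45 mm, its pan support reaches 87 mm above the worktop and 65 mm out from the burner's middle; the spindle stands at x = 0, y = +75 mm.
- rubber_plug: Loose black rubber sink plug, 43 mm across, 22 mm high, with a small ring on top (bystander; not the knob). Origin at the centre of its underside.
- matchbox: Loose matchbox 36 x 56 x 15 mm (bystander). Origin at the centre of its underside.
- mug: Loose brown-red mug, 82 mm across, 90 mm high, with a handle (bystander). Origin under its middle.
- pepper: Loose spice jar, 44 mm across, 105 mm high, with a dark cap (bystander). Origin under its middle.
Mind the look-alikes: they are no part of the job. What is shaped like the knob but green or orange is not meant.

How it is judged:
By the outcome, as a careful person would: the job done as asked, in the order asked, and still so for the second after the job is handed in, while the arm keeps its last pose, push and grip.
It also fails if it takes over 45 s, if anything falls off the work surface, if the arm or the gripper's body presses on something with over 40 N, if the wrist force passes 120 N, or if a joint passes its speed limit or range.

## Working session

There is one attempt and no reset: what is moved stays moved. The work goes in short steps, each a Python script; the robot and the scene stay as the last script left them, time stands still between calls to the robot, and variables do not carry over. Pictures are saved under pics/ and viewed, at most 10 in all, crops included, and the job is handed in when it is done.

```bash
mkdir -p pics; ls; python3 - <<'E'
from bench import ctrl,hand,optics,job
import cv2,numpy as np
for n in("scene","top"):
    p,d=optics.camera(n); cv2.imwrite(f"pics/{n}.png",p[:,:,::-1]); np.savez(f"{n}.npz",p=p,d=d,**optics.camera_info(n))
    print(optics.camera_info(n))
print(optics.camera_info("wrist"),ctrl.grip_depth,ctrl.get_state())
E
```

```text
pics
{'fx': 445.92022740836813, 'fy': 445.92022740836813, 'cx': 319.9658459703137, 'cy': 238.0711101631991, 'cam_to_world': array([[ 0.01262199, -0.70503833,  0.70905686, -0.49248103],
       [-0.99987982, -0.01528327,  0.00260231,  0.01772757],
       [ 0.00900198, -0.70900449, -0.7051465 ,  1.09588179],
       [ 0.        ,  0.        ,  0.        ,  1.        ]])}
{'fx': 581.0467893438233, 'fy': 581.0467893438233, 'cx': 328.76937068299014, 'cy': 239.77024896768145, 'cam_to_world': array([[-0.01489801, -0.989783  ,  0.1418015 ,  0.33315285],
       [-0.99975697,  0.01705023,  0.01397473,  0.03032466],
       [-0.0162497 , -0.14155884, -0.98979646,  1.50967545],
       [ 0.        ,  0.        ,  0.        ,  1.        ]])}
{'fx': 359.6672043259756, 'fy': 359.6672043259756, 'cx': 318.0264925892535, 'cy': 241.3213403968963, 'T_tool_cam': array([[-1.17090504e-03, -9.60385456e-01, -2.78672577e-01,
         6.97055583e-02],
       [ 9.99999258e-01, -1.03083597e-03, -6.49164334e-04,
        -3.66281198e-04],
       [ 3.36182268e-04, -2.78673130e-01,  9.60385950e-01,
        -1.42461244e-01],
       [ 0.00000000e+00,  0.00000000e+00,  0.00000000e+00,
         1.00000000e+00]])} 0.0187 {'clock': 0.1, 'joint_positions': array([ 9.94519387e-01,  2.07329038e-01,  1.54284168e+00,  2.55954044e-05,
        1.39349353e+00, -1.50519936e-01]), 'joint_vel': array([-0.00116556, -0.00164293, -0.00471464, -0.00126089,  0.00068475,
        0.00031317]), 'joint_efforts': array([-6.42799587e-04, -3.84093583e+01, -2.92549878e+01, -2.15395485e-04,
        4.86493213e-03, -2.87060368e-05]), 'tcp_pos': array([0.23711307, 0.52307486, 0.23023063]), 'ee_rot': array([-6.63583891e-01, -3.06993122e+00,  3.02673811e-03]), 'wrist_force': array([-0.3336487 , -0.49739446, -0.05599653]), 'moment': array([ 0.01842695, -0.0001216 , -0.01209072]), 'grip_force': 0.0, 'grip_width': 1.0006393166903096}
```

View pics/top.png

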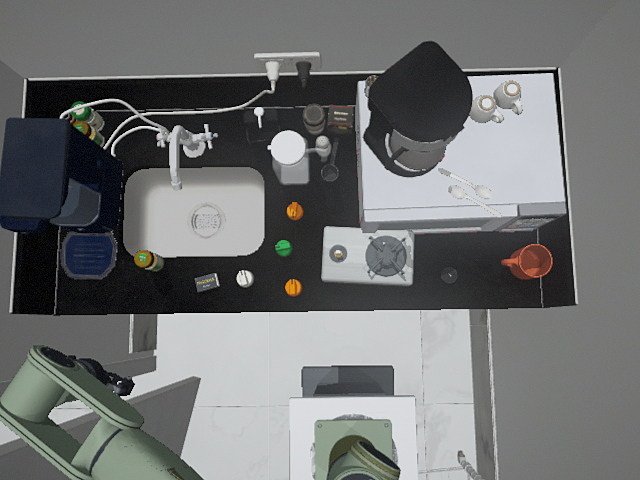

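View pics/scene.png

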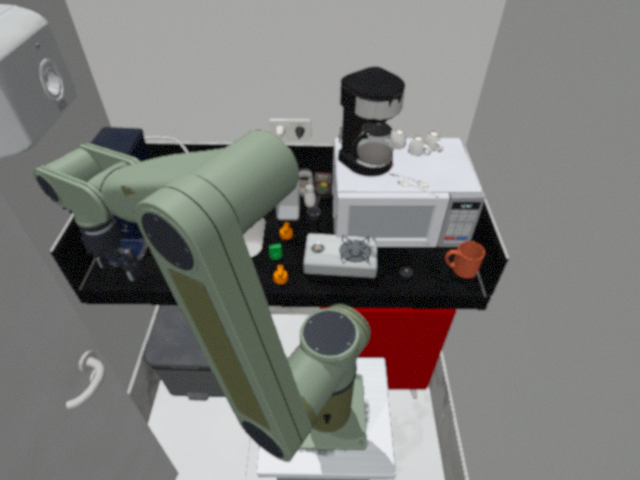

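Top picture: the knob-shaped things are orange (294,211), orange (293,288), green (283,248) and white (245,279). The white one fits the description. The plug is at (450,275), and the gas ring's spindle is at about (338,254). I'll confirm this in an enlarged crop.

```bash
cat > h.py <<'E'
from bench import ctrl,hand,optics,job
import cv2,numpy as np
from scipy.spatial.transform import Rotation as R
def down(yaw):  # tool z down, tool x at world yaw
    c,s=np.cos(yaw),np.sin(yaw)
    return R.from_matrix(np.array([[c,s,0],[s,-c,0],[0,0,-1]])).as_rotvec()
def toworld(u,v,z,info,T):  # ray hits height z
    r=T[:3,:3]@np.array([(u-info['cx'])/info['fx'],(v-info['cy'])/info['fy'],1]); o=T[:3,3]
    return o+r*(z-o[2])/r[2]
def shot():
    s=ctrl.get_state(); p,d=optics.camera('wrist'); i=optics.camera_info('wrist')
    T=np.eye(4);T[:3,:3]=R.from_rotvec(s['ee_rot']).as_matrix();T[:3,3]=s['tcp_pos']
    return p,d,i,T@i['T_tool_cam']
def cloud(d,i,T):
    v,u=np.mgrid[:480,:640]; P=np.stack([(u-i['cx'])/i['fx']*d,(v-i['cy'])/i['fy']*d,d,np.ones_like(d)],-1)
    return (P@T.T)[...,:3]
E
python3 - <<'E'
from h import *
z=np.load('top.npz'); i={k:float(z[k]) for k in('fx','fy','cx','cy')};T=z['cam_to_world']
p=z['p']; c=np.hstack([cv2.resize(p[255:305,185:265],None,fx=5,fy=5,interpolation=2),cv2.resize(p[225:275,300:380],None,fx=5,fy=5,interpolation=2)])
cv2.imwrite('pics/crop.png',c[:,:,::-1])
C=cloud(z['d'],i,T)
for n,u,v,h in[('knob',245,279,.042),('spin',338,254,.084),('hobTL',325,227,.058),('hobTR',413,231,.058),('hobBL',321,280,.058),('plug',450,275,.02),('mbox',206,282,.015),('or',293,288,.04),('gr',283,248,.04)]:
    print(n,toworld(u,v,h,i,T).round(3),C[v,u].round(3))
print('microwave front lower',C[225,450],C[205,400])
E
```

```text
knob [0.447 0.265 0.042] [0.447 0.265 0.042]
spin [0.502 0.028 0.084] [0.504 0.028 0.059]
hobTL [0.574 0.06  0.058] [0.574 0.06  0.058]
hobTR [ 0.56  -0.162  0.058] [ 0.562 -0.164  0.044]
hobBL [0.44  0.072 0.058] [0.444 0.073 0.004]
plug [ 0.45  -0.258  0.02 ] [ 0.449 -0.256  0.029]
mbox [0.443 0.37  0.015] [0.442 0.369 0.017]
or [0.422 0.143 0.04 ] [0.422 0.143 0.044]
gr [0.524 0.168 0.04 ] [0.524 0.168 0.044]
microwave front lower [ 0.5673011  -0.24840332  0.09554405] [ 0.59173845 -0.11195388  0.2332394 ]
```

View pics/crop.png

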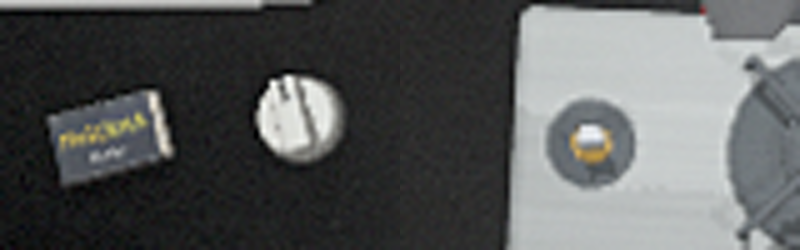

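The crop confirms the white knob at (300,120), with its black rib pointing up and slightly left, so yaw is about 0.35 rad. The bare spindle is at (590,145) on a grey collar, with its flat towards the robot. I'll go for close looks at both.

```bash
python3 - <<'E'
from h import *
def look(n,pos,yaw):
    ctrl.move_ptp(pos,down(yaw)); ctrl.dwell(.3)
    p,d,i,T=shot(); cv2.imwrite(f'pics/{n}.png',p[:,:,::-1]); np.savez(n+'.npz',p=p,d=d,T=T,**{k:i[k] for k in('fx','fy','cx','cy')})
    s=ctrl.get_state(); print(n,s['clock'],s['tcp_pos'],s['joint_positions'].round(2))
    return cloud(d,i,T)
look('w_spin',[.503,.028,.185],np.pi)
look('w_knob',[.447,.265,.15],.35)
a=cv2.imread('pics/w_spin.png')[140:380,190:430];b=cv2.imread('pics/w_knob.png')[140:380,190:430]
cv2.imwrite('pics/both.png',cv2.resize(np.hstack([a,b]),(800,400),interpolation=cv2.INTER_CUBIC))
E
```

```text
w_spin 2.4833 [0.50299213 0.02836991 0.18499434] [-0.12  0.1   1.76  0.    1.28 -1.69]
w_knob 5.5917 [0.44704567 0.26494353 0.15002607] [ 0.37  0.17  1.76 -0.    1.21  1.59]
```

View pics/both.png

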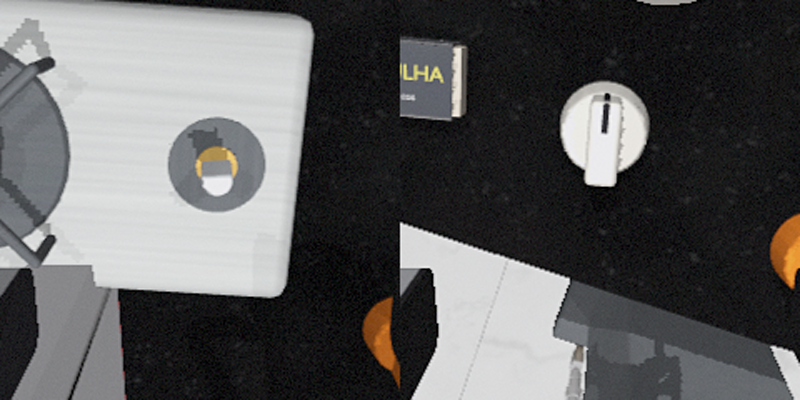

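Left: the spindle top is the white D at (217,183), with its flat towards the robot (image up) and the brass collar above it. Right: the knob bar is nearly along image up, with the rib at (606,110) on the +tool-x end. I'll get exact poses from depth.

```bash
python3 - <<'E'
from h import *
def ld(n):
    z=np.load(n+'.npz'); i={k:float(z[k]) for k in('fx','fy','cx','cy')}; return z['p'],i,z['T'],cloud(z['d'],i,z['T'])
p,i,T,C=ld('w_spin')
def rect(m,nm):
    q=C[m]; r=cv2.minAreaRect((q[:,:2]*1000).astype(np.float32)); print(nm,m.sum(),q[:,2].mean().round(4),'mean',q[:,:2].mean(0).round(4),r)
near=np.hypot(C[...,0]-.503,C[...,1]-.028)<.03
for lo,hi in((.078,.09),(.0805,.09)): rect(near&(C[...,2]>lo)&(C[...,2]<hi),'tip')
m=near&(C[...,2]>.0805)
q=C[m]; print('x rng',q[:,0].min(),q[:,0].max(),'y',q[:,1].min(),q[:,1].max(), 'zmax',q[:,2].max())
# rasterised pic of tip region
v,u=np.where(m);print('px',u.min(),u.max(),v.min(),v.max())
for r in range(v.min()-12,v.max()+3): print(r,' '.join('%3d'%(C[r,c,2]*1000) for c in range(u.min()-4,u.max()+5)), )
# collar: grey disc + deck
m=(np.abs(C[...,2]-.058)<.006); rect(m,'deck')
g=p.astype(int); col=(g.sum(-1)<420)&near&(np.abs(C[...,2]-.058)<.012); rect(col,'collar')
p,i,T,C=ld('w_knob')
near=np.hypot(C[...,0]-.447,C[...,1]-.265)<.04
rect(near&(C[...,2]>.038),'bar'); m=near&(C[...,2]>.016)&(C[...,2]<.024); rect(m,'skirt'); rect(near&(C[...,2]>.036)&(p.sum(-1)<250),'rib')
E
```

```text
tip 243 0.0831 mean [0.5099 0.029 ] ((510.98651123046875, 29.046154022216797), (9.698592185974121, 13.127569198608398), 2.713562250137329)
tip 225 0.0834 mean [0.5102 0.029 ] ((511.0256042480469, 29.037137985229492), (9.650341033935547, 13.11136245727539), 3.328627824783325)
x rng 0.48240402843205643 0.5158110800402047 y 0.0014918394993958944 0.05454606119778273 zmax 0.2851688578267606
px 169 476 244 479
232  77  78  78  77  78  78  76  78  78  76  77  77  78  77  78  77  77  77  78  75  75  75  75  75  74  73  60  60  61  61  60  60  60  60  60  60  61  61  61  61  60  60  60  60  60  61  61  60  61  60  60  61  61  61  60  61  60  61  59  60  60  60  61  61  59  61  59  58  57  59  58  58  56  59  57  58  58  55  56  57  58  58  57  58  57  58  58  57  57  57  58  58  57  57  57  58  57  58  58  58  58  57  57  57  58  58  58  58  57  58  57  57  58  57  57  58  57  58  58  56  58  57  57  57  57  58  59  57  58  57  58  59  58  59  59  59  58  59  59  60  58  58  58  59  57  58  60  59  59  60  58  60  59  59  59  59  58  59  60  59  59  58  58  59  60  59  59  59  59  59  59  59 
[... 28228 characters left out ...]
277 277 276 276 276 276 276 276 276 275 275 277 276 277 276 276 276 276 277 284 283 283 284 284 283 283 284 284 284 284 283 284 284 283 284 284 283 284 284 283 283 284 283 283 284 284 283 283 283 285 284 283 283 283 283 283 284 284 283 284 285 284 283 283 284 283 283 284 283 283 284 284 284 284 284 283 284 283 282 284 283 283 283 283 284 285 283 283 284 283 283 283 284 283 284 284 283 284 284 284 284 284 283 283 283 283 283 283 283 283 283 283 283 283 283 283 283 283 283 283 282 283 281 281 280 279 279 278 278 277 275Traceback (most recent call last):
  File "<stdin>", line 13, in <module>
  File "<stdin>", line 13, in <genexpr>
IndexError: index 480 is out of bounds for axis 0 with size 480
```

```bash
python3 - <<'E'
from h import *
def ld(n):
    z=np.load(n+'.npz'); i={k:float(z[k]) for k in('fx','fy','cx','cy')}; return z['p'],i,z['T'],cloud(z['d'],i,z['T'])
p,i,T,C=ld('w_spin')
def rect(m,nm):
    q=C[m]; r=cv2.minAreaRect((q[:,:2]*1000).astype(np.float32)); print(nm,m.sum(),q[:,2].mean().round(4),'mean',q[:,:2].mean(0).round(4),np.round(r[0],1),np.round(r[1],1),round(r[2],1))
near=np.hypot(C[...,0]-.509,C[...,1]-.029)<.012
w=near&(C[...,2]>.064)&(C[...,2]<.080); q=C[w]; print('wall',w.sum(),q.min(0),q.max(0))
k=np.abs(q[:,0]-np.median(q[:,0]))<.003; q=q[k]; a=np.polyfit(q[:,1],q[:,0],1); print('flat x=a*y+b',a,'at y=.029',np.polyval(a,.029),'res',np.std(q[:,0]-np.polyval(a,q[:,1])),'yaw',np.pi-np.arctan(a[0]))
deck=np.abs(C[...,2]-.058)<.006; rect(deck,'deck')
near=np.hypot(C[...,0]-.509,C[...,1]-.029)<.03
col=near&(p.astype(int).sum(-1)<450)&(np.abs(C[...,2]-.058)<.006); rect(col,'collar')
E_=deck&(C[...,1]<.074); v=[(r,np.where(deck[r])[0].max()) for r in range(200,300) if deck[r].any()]
q=np.array([C[r,c] for r,c in v]); q=q[np.abs(q[:,1]-np.median(q[:,1]))<.01]; print('hob edge dy/dx',np.polyfit(q[:,0],q[:,1],1))
p,i,T,C=ld('w_knob')
near=np.hypot(C[...,0]-.447,C[...,1]-.265)<.04
rect(near&(C[...,2]>.0385),'bar'); rect(near&(C[...,2]>.016)&(C[...,2]<.024),'skirt'); rect(near&(C[...,2]>.036)&(p.astype(int).sum(-1)<250),'rib')
E
```

```text
wall 115 [0.50576482 0.02222649 0.06401055] [0.50791669 0.03580587 0.07995778]
flat x=a*y+b [-0.06501761  0.50834573] at y=.029 0.5064602178216918 res 0.000337864893334684 yaw 3.2065188793945745
deck 44164 0.0584 mean [ 0.499 -0.041] [517.6 -61.5] [275.  245.9] 64.5
collar 2129 0.0588 mean [0.5077 0.0285] [509.3  28.7] [44.8 44.5] 1.3
hob edge dy/dx [-0.06757593  0.10206876]
bar 27806 0.2293 mean [0.461 0.27 ] [455.8 269.6] [38.4 79.5] 28.7
skirt 1148 0.0197 mean [0.4561 0.2717] [455.6 271.5] [38. 40.] 14.8
rib 26839 0.2358 mean [0.4612 0.27  ] [456.7 267.2] [37.  79.6] 12.4
```

```bash
cat >> h.py <<'E'
def knobpose(C,p,m):
    """bar centre/yaw from top-face points m (world or tool coords)"""
    q=C[m][:,:2]; r=cv2.minAreaRect((q*1000).astype(np.float32)); rib=C[m&(p.astype(int).sum(-1)<250)][:,:2].mean(0)
    b=cv2.boxPoints(r); e=[b[1]-b[0],b[2]-b[1]]; a=max(e,key=np.linalg.norm); c=np.array(r[0])/1000
    if a@(rib-c)<0:a=-a
    return c,np.arctan2(a[1],a[0]),np.sort(r[1]),rib
E
python3 - <<'E'
from h import *
z=np.load('w_knob.npz'); i={k:float(z[k]) for k in('fx','fy','cx','cy')}; C=cloud(z['d'],i,z['T']);p=z['p']
n=np.hypot(C[...,0]-.447,C[...,1]-.265)<.045
for lo in(.037,.039): print(knobpose(C,p,n&(C[...,2]>lo)&(C[...,2]<.05)))
m=n&(C[...,2]>.016)&(C[...,2]<.024); q=C[m]; print('skirt',q.min(0),q.max(0),cv2.minEnclosingCircle((q[:,:2]*1000).astype(np.float32)))
E
```

```text
(array([0.45483865, 0.27134879]), np.float32(0.26012704), array([13.9998436 , 39.06364059]), array([0.46593372, 0.27442784]))
(array([0.45484235, 0.27133493]), np.float32(0.26012704), array([13.97118282, 39.06364059]), array([0.46579317, 0.27440166]))
skirt [0.43508677 0.25134362 0.01602321] [0.47458922 0.29115272 0.02330946] ((454.79290771484375, 271.33905029296875), 20.16301727294922)
```

```bash
python3 - <<'E'
from h import *
o=down(.26); K=[.4548,.2713]
ctrl.move_ptp(K+[.09],o); ctrl.move_l(K+[.0215],rate=.1)
hand.command_gripper(0.0,60); s=ctrl.get_state(); print(s['grip_width'],s['grip_force'],s['tcp_pos'],s['wrist_force'])
ctrl.move_l(K+[.16],rate=.15); ctrl.dwell(.2)
p,d,i,T=shot(); cv2.imwrite('pics/held.png',cv2.resize(p[120:480,140:500,::-1],(560,560)))
Ct=cloud(d,i,i['T_tool_cam']); np.savez('held.npz',p=p,C=Ct)
m=(np.abs(Ct[...,0])<.03)&(np.abs(Ct[...,1])<.02)&(Ct[...,2]>-.03)&(Ct[...,2]<.03)
q=Ct[m];print(m.sum(),q.min(0),q.max(0)); s=ctrl.get_state();print(s['clock'],s['grip_width'],s['grip_force'],s['wrist_force'])
E
```

```text
0.14901733088617394 60.41486620903015 [0.45520452 0.27147034 0.02181968] [ 0.17664206 -0.04540973  2.42201202]
7878 [-0.01975471 -0.0199643  -0.02999459] [0.02151618 0.01999122 0.02178285]
8.7583 0.15137638509271462 60.16228795051575 [-0.61298422 -0.14357672 -0.19718875]
```

View pics/held.png

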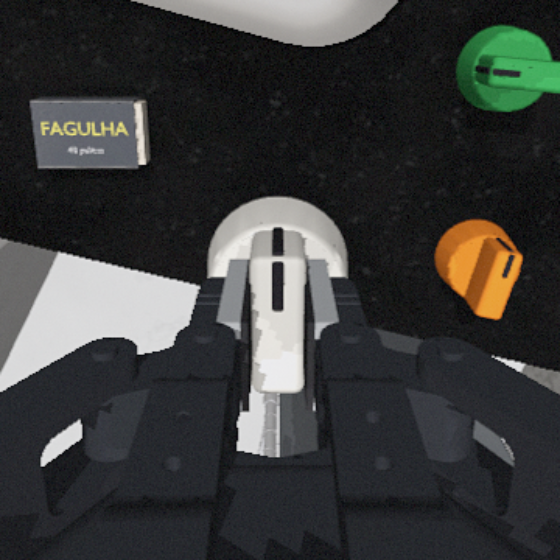

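The knob is held squarely: the bar is between the pads, the rib is at (278,260) on the +tool-x end, and the skirt edge is at (278,205). Next I'll measure its tool-frame offset, go above the spindle and insert in small steps, watching the force.

```bash
cat >> h.py <<'E'
YAW=3.207; ROT=down(YAW); RM=R.from_rotvec(ROT).as_matrix()
E
python3 - <<'E'
from h import *
z=np.load('held.npz');C=z['C'];p=z['p'];g=p.astype(int)
zt=C[260:330,318,2]; 
m=(np.abs(C[...,0])<.028)&(np.abs(C[...,1])<.012)&(np.abs(C[...,2]+.0205)<.004)
print('n',m.sum()); white=m&((g.min(-1)>150)|((g.sum(-1)<200)&(C[...,0]>0)))
# largest component
n,l,st,_=cv2.connectedComponentsWithStats(white.astype(np.uint8)); k=1+np.argmax(st[1:,4]); print(knobpose(C,p,l==k),np.median(C[l==k][:,2]))
sk=(np.hypot(C[...,0],C[...,1])<.026)&(np.abs(C[...,2]-.0015)<.0025)&(C[...,0]>0); q=C[sk][:,:2]
r=np.hypot(q[:,0],q[:,1]);print('skirt',sk.sum(),q.min(0),q.max(0))
s=ctrl.get_state()
S=np.array([.5094,.029]); ctrl.move_ptp([.50,.15,.2],ROT); ctrl.move_ptp([*S,.15],ROT)
s=ctrl.get_state();print(s['clock'],s['tcp_pos'],s['joint_positions'].round(2),s['wrist_force'])
E
```

```text
n 3360
(array([0.00047548, 0.00037839]), np.float32(0.04752238), array([15.4316597 , 39.22109604]), array([0.01250495, 0.00099018])) -0.019963788441903316
skirt 1049 [ 0.00265267 -0.01864274] [0.01975276 0.02084543]
12.0417 [0.50939017 0.02867195 0.14984033] [-0.11  0.15  1.78  0.    1.21 -1.75] [0.07038666 0.0922097  0.30093451]
```

```bash
python3 - <<'E'
from h import *
S=np.array([.5094,.029]); f0=ctrl.get_state()['wrist_force']
ctrl.move_l([*S,.109],ROT,rate=.08)
z=.109
while z>.0885:
    z-=.002; ctrl.move_l([*S,z],ROT,rate=.04); s=ctrl.get_state(); f=s['wrist_force']-f0
    print(round(z,4),(s['tcp_pos']*1000).round(1),f.round(1),s['moment'].round(2),round(s['clock'],1))
    if np.linalg.norm(f)>12: break
E
```

```text
0.107 [509.7  28.9 107.4] [-0.3 -0.4 -0.2] [ 0.02  0.   -0.01] 12.9
0.105 [509.3  29.  104.9] [-0.   0.1 -0.7] [-0.04 -0.01 -0.05] 13.2
0.103 [509.2  29.  102.8] [ 0.3 -0.  -0.8] [-0.02 -0.01  0.04] 13.4
0.101 [509.1  29.  101. ] [-1.9 -1.7  0.8] [-0.06  0.32  0.02] 13.7
0.099 [508.8  29.   98.5] [-1.9 -1.   0.6] [-0.05  0.38 -0.  ] 13.9
0.097 [508.8  29.1  96.3] [-2.8 -0.7 -1.5] [-0.02  0.36 -0.01] 14.2
0.095 [508.8  29.1  94.4] [-2.2  0.3 -2.1] [-0.02  0.51 -0.02] 14.4
0.093 [508.8  29.   92.6] [-4.4 -0.7 -2.3] [-0.04  0.64  0.06] 14.7
0.091 [508.9  29.   90.7] [-5.2 -0.7 -1.1] [-0.06  0.86  0.02] 14.9
0.089 [508.9  29.1  88.7] [-5.3 -0.2 -1. ] [-0.11  0.98  0.01] 15.2
0.087 [508.9  29.   87.2] [-5.7 -1.2  2.3] [-0.07  1.19 -0.02] 15.4
```

```bash
python3 - <<'E'
from h import *
S=np.array([.5088,.029]); z=.087
while z>.077:
    z-=.001; ctrl.move_l([*S,z],ROT,rate=.03); ctrl.dwell(.15); s=ctrl.get_state(); f=s['wrist_force']
    print(round(z,4),(s['tcp_pos']*1000).round(1),f.round(1),s['moment'].round(2),round(s['grip_width'],3),round(s['clock'],1))
    if f[2]>18: break
E
```

```text
0.086 [508.9  29.   86.6] [-5.4 -0.2  3.4] [-0.01  1.08  0.04] 0.147 15.8
0.085 [508.9  29.   85.7] [-7.1  0.1  5.2] [-0.03  1.19  0.04] 0.148 16.2
0.084 [508.9  29.   84.9] [-6.8  0.   6.1] [-0.04  1.23 -0.  ] 0.151 16.6
0.083 [508.9  29.   84. ] [-6.8 -0.1  6.8] [0.04 1.33 0.08] 0.149 17.1
0.082 [508.9  29.   83.1] [-6.6 -0.1  6.2] [-0.03  1.35  0.04] 0.149 17.4
0.081 [509.   29.   82.6] [-8.6  0.4  9.8] [0.03 1.58 0.04] 0.146 17.9
0.08 [509.   29.   82.5] [-11.2   0.1  15.4] [ 0.04  2.07 -0.05] 0.148 18.2
0.079 [509.1  29.   82.4] [-13.3  -0.1  19.9] [ 0.07  2.39 -0.01] 0.151 18.6
```

```bash
python3 - <<'E'
from h import *
p,d,i,T=shot(); cv2.imwrite('pics/on.png',cv2.resize(p[120:480,140:500,::-1],(560,560)))
Ct=cloud(d,i,i['T_tool_cam']); C=cloud(d,i,T)
m=(np.abs(Ct[...,0])<.02)&(np.abs(Ct[...,1])<.006)&(np.abs(Ct[...,2]+.0205)<.006)&(p.min(-1)>150)
print('top tool z',np.median(Ct[m][:,2]),'world',np.median(C[m][:,2])); s=ctrl.get_state(); print(s['wrist_force'],s['clock'],s['tcp_pos'])
E
```

```text
top tool z -0.020019180379803547 world 0.10238188577840274
[-13.02020591   0.14612121  20.76749094] 18.7 [0.50911816 0.02901657 0.0823611 ]
```

View pics/on.png

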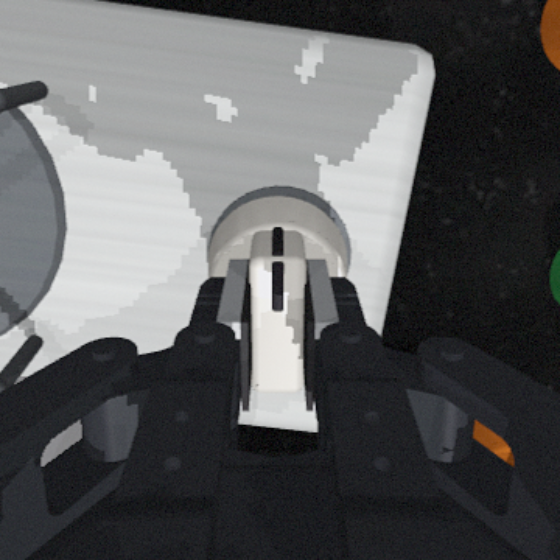

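The knob sits down on the collar (skirt edge at (278,190)). Its top is at z = 0.102 m, where fully on and pressed in predicts about 0.103, and it hasn't slipped in the grip. The push is steady at about 20 N against the stop, so I'm handing in.

```bash
python3 -c "
from h import *
print(job.sign_off())"
```

```text
the job is handed in; nothing more can be done
None
```

I fitted the white knob onto the spindle with the flats matched, pressed it fully in with about 20 N, and handed the job in at about 19 s with the gripper still holding it there; the result was not reported back.

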